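# Turn the back-to-front dip probe round at the spring clip

## Task

The dip probe has been put away back to front: its black handle is inside the guard and its metal tip sticks out. Draw it out by the blue collar, snap it by its white shaft into the spring clip and let go of it there, then take it by the black handle and slide it tip first fully home in the guard, so that only the handle end sticks out. Never grip or touch the bare metal tip with the fingers, and leave the beaker, the rubber bulb and the wash bottle where they stand.

Things in the scene. Friction and masses are not known exactly. Their poses are not given: they have to be found in the camera images.
- probe_center (a point): Dip probe, a rigid straight instrument 180 mm long, 120 g, balanced about this point: on its axis, half-way along and half-way up. x axis: towards the metal tip. Parts along x: bare steel tip, 10 mm diameter, 54 to 90 mm; blue collar, 22 mm square, 30 to 54; white round shaft, 16 mm diameter, -30 to 30; black handle, 22 mm square, -90 to -30, with a 1 mm orange end cap.
- probe_tip (a point): End of the probe's bare steel tip, on the axis, 90 mm from the centre.
- probe_collar (a point): Centre of the probe's blue collar (22 mm square, 24 mm long), on the axis, 42 mm from the probe's centre towards the tip.
- probe_handle (a point): Centre of the probe's black handle (22 mm square, 60 mm long), on the axis, 60 mm from the probe's centre, away from the tip.
- probe: The whole probe; origin and axes as its centre point. At the start it lies level in the guard, its tip pointing out of the mouth, its handle end 76 to 98 mm inside.
- guard: Fixed white tunnel on a blue plinth, clear roof, closed at the back. Origin: on the table under the middle of the mouth; x points into the tunnel, z up. Inside: 100 mm deep, 40 mm wide, floor 40 mm and roof 80 mm above the table (roof top 84 mm, 50 mm wide outside). A tongue 12 mm wide, 12 mm thick, top level with the floor, runs 88 mm out of the mouth; fingers pass down on both sides of it.
- guard_mouth (a point): Middle of the guard's mouth at the height of the axis of a probe lying in it, on floor and tongue (51 mm above the table); axes as the guard (x into the tunnel, back wall at x = 100 mm).
- clip: Fixed upward-opening spring clip: two sprung steel jaws over a black V seat on a blue post; base plate 70 x 80 x 12 mm. Origin: on the table under its middle; x: the line along which the held shaft lies (either way round); y: across the jaws. Jaws and seat are 28 mm long in x; flared jaw tops 94 mm above the table, 36 mm apart; lips 78 mm above the table, 8 mm apart.
- clip_seat (a point): Axis of a shaft seated in the clip, 70 mm above the table, middle of the jaws; axes as the clip. Press the 16 mm shaft level and straight down between the jaws (about 3 to 8 N) until it rests in the seat; a like upward pull frees it. The clip holds the probe level on its own.
- beaker_mid (a point): Glass beaker, 70 mm diameter, 80 mm high, bystander; point half-way up its axis.
- bulb_mid (a point): Orange rubber pipette bulb, pear-shaped, standing, 58 mm diameter, 88 mm high, bystander; point on its axis 30 mm up.
- wash_bottle_mid (a point): White plastic wash bottle with blue cap, 64 mm diameter, 170 mm high, bystander; point half-way up.

How it is judged:
By the outcome, as a careful person would: the job done as asked, in the order asked, and still so for the second after the job is handed in, with the robot touching nothing.
It also fails if it takes over 61 s, if anything falls off the work surface, if the arm or the gripper's body presses on something with over 40 N, if the wrist force passes 120 N, or if a joint passes its speed limit or range.

## Robot

A 6-joint arm with a two-finger parallel gripper is mounted at the origin on the work surface. World frame = base frame: x ahead of the robot, y to its left, z up, the work surface at z = 0. Lengths are in m, angles in rad, forces in N, time in s.
With the tool pointing down it reaches from about 0.3 to 0.775 m from the base axis. Payload 14.6 kg.
Tool frame: the origin (TCP) lies midway between the tips of the shut fingers; the grasp point (between the pads) lies 19 mm behind it; z points along the fingers, x is the direction in which the jaws open and shut, and the axes are right-handed (so a half turn about z gives the same grasp; the last joint's range is limited). The gripper opens to 94 mm and grips with 3 to 60 N. Pads are 16 mm wide; open, the fingers measure 119 mm over their backs; the gripper's body (75 mm by 177 mm) begins 78 mm behind the grasp point.
Start: joints at [-1.302, 0.3, 1.521, -0, 1.321, -0.067], TCP at [0.181, -0.519, 0.205] pointing down, gripper open.
Joint ranges: [-3.03, 3.03], [-0.79, 2.21], [0.23, 2.52], [-1.04, 4.18], [0, 3.07], [-2.55, 2.55]. Speed limits (rad/s): [2.22, 2.22, 2.57, 3.14, 3.14, 3.14].

## Interface

Orientations are given as a unit quaternion [x, y, z, w].
In Python, from station import env, get_image, camera_params gives the robot as it stands.
- The arm moves only by the tool apply_moves, never from a script. Its argument "plan" is a list of rows, each a list of 5 numbers: the shift along the tool's x, y, z in cm, then the turn about the tool's z in degrees, then the closure in counts, from 0 (fully open) to 255 (shut). A call has 1 to 12 rows; each row shifts and turns the commanded pose from where the row before left it, along the tool's axes as they then stand; what a row does not reach is not made up. A row lasts 1/12 s, in which the tool goes at most 41.7 mm and 7.16 degrees, less where a joint would pass 70% of its speed; a pose out of reach is approached as far as the arm can. A call is refused whole if a number of a shift passes 4.17 or a number of a turn 7.16, either way. A call with a gripper value outside its range is refused whole. The fingers move at their own pace and stop on an object; the grip force is fixed at half the most. Time passes only in rows, so rows that do not move let the fingers close. It gives the time, the measured TCP pose, the force and the opening at its end, in the units of the state.
- env.state(): the state, without advancing time (a new reading comes with each control period).
- get_image(name): name is "scene" or "side" or "wrist"; returns the picture (480x640x3 uint8, red, green, blue); there is no depth.
- camera_params(name): a dict with "fx", "fy", "cx", "cy" (pixels), "world_from_camera" (4x4, takes a point from camera to world coordinates); the wrist camera has in their place "T_tool_cam" (4x4, takes a point from camera to tool coordinates, whose origin is the TCP and whose axes are the tool frame's). Camera axes: x right, y down, z forward; pixel columns grow to the right and rows downward; lengths in m; the calibration is good to about 2 mm. A picture is of the moment at which its call begins: read the wrist's pose just before it. camera_params takes no time and is no camera call.
- env.sign_off(): hands the job in, once; it reports no verdict.
The state is a dict: "clock": time; "joint_pos": joint angles; "qvel": joint speeds; "joint_efforts": joint torques, N m; "position": TCP position; "tcp_rot": TCP orientation; "wrist_force": force on the tool from outside, world axes, zero at the start; "ft_torque": the same for the moment, N m; "width": finger opening in m.
Only numpy, scipy, OpenCV 4.12 (cv2) and the standard library are available. Lean on these libraries where they do the work, as an engineer would, in place of code of your own. Each camera call takes 0.05 s, during which the arm holds its last target.

## Working session

There is one attempt and no reset: what is moved stays moved. The work goes in short steps, Python scripts to look and compute and a tool call to move; the robot and the scene stay as the last step left them, time stands still between calls to the robot, and variables do not carry over. Pictures are saved under pics/ and viewed, and the job is handed in when it is done.

Besides the shell and the picture viewer there is one more tool, called after "Call:" as name(argument=value, ...) on one line, values as JSON. apply_moves: Moves the arm, as the interface text tells. Its arguments: {"type":"object","properties":{"plan":{"type":"array","items":{"type":"array","items":{"type":"number"}}}},"required":["plan"]}

```bash
ls; mkdir -p pics; python3 - <<'E'
from station import env,get_image,camera_params
import cv2,numpy as np
np.set_printoptions(precision=4,suppress=True)
print(env.state())
for n in ["scene","side","wrist"]:
    p=camera_params(n);print(n,p)
    cv2.imwrite(f"pics/{n}0.png",get_image(n)[:,:,::-1])
E
```

```text
pics
{'clock': 0.0, 'joint_pos': array([-1.3016,  0.3005,  1.5216, -0.    ,  1.3207, -0.0666]), 'qvel': array([ 0.002 ,  0.0003,  0.0006, -0.0015, -0.001 , -0.0012]), 'joint_efforts': array([  0.0005, -53.1807, -35.2731,   0.0708,   0.0244,  -0.0001]), 'position': array([ 0.1812, -0.519 ,  0.2049]), 'tcp_rot': array([ 0.8153, -0.579 , -0.0005, -0.0004]), 'wrist_force': array([-0.5978,  0.6243,  0.4539]), 'ft_torque': array([ 0.0171, -0.0491,  0.0246]), 'width': 0.09390358169793996}
scene {'fx': 484.4757844354783, 'fy': 484.4757844354783, 'cx': 321.344862052659, 'cy': 237.80471371660985, 'world_from_camera': array([[ 0.0497,  0.7793, -0.6246,  1.2182],
       [ 0.9987, -0.034 ,  0.037 , -0.1181],
       [ 0.0075, -0.6257, -0.78  ,  0.871 ],
       [ 0.    ,  0.    ,  0.    ,  1.    ]])}
side {'fx': 580.8940745140054, 'fy': 580.8940745140054, 'cx': 310.1234337548215, 'cy': 241.12006443662892, 'world_from_camera': array([[-0.9808, -0.0934,  0.1714,  0.4252],
       [-0.195 ,  0.5105, -0.8375,  0.7361],
       [-0.0093, -0.8548, -0.5189,  0.5784],
       [ 0.    ,  0.    ,  0.    ,  1.    ]])}
wrist {'fx': 342.9387539487922, 'fy': 342.9387539487922, 'cx': 319.6430645257964, 'cy': 239.08294184037382, 'T_tool_cam': array([[ 1.    ,  0.0001, -0.0005, -0.0003],
       [ 0.    ,  0.9607,  0.2777, -0.0806],
       [ 0.0005, -0.2777,  0.9607, -0.1796],
       [ 0.    ,  0.    ,  0.    ,  1.    ]])}
```

View pics/scene0.png

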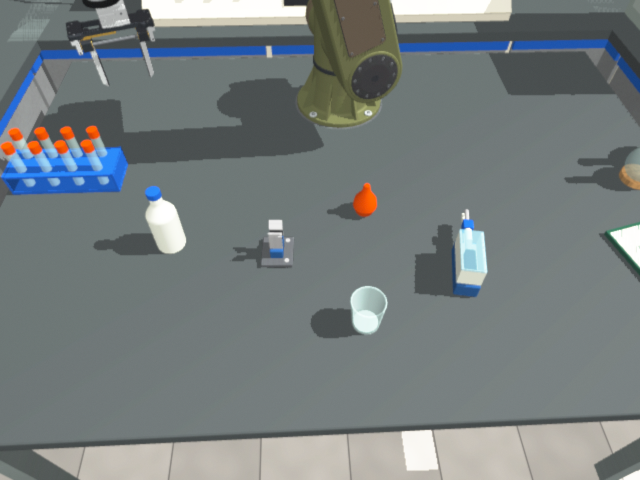

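View pics/side0.png

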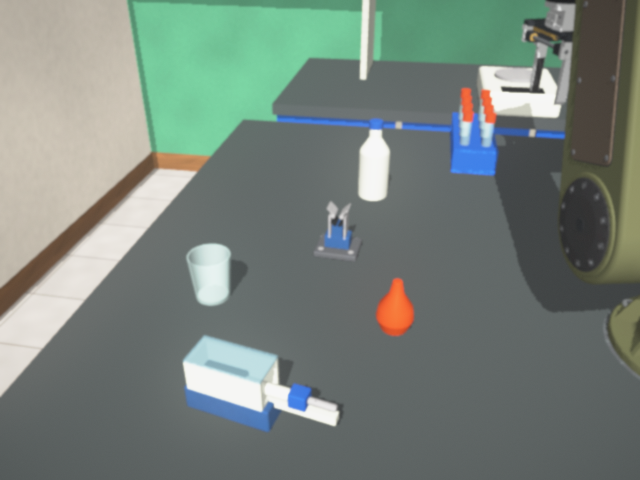

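View pics/wrist0.png

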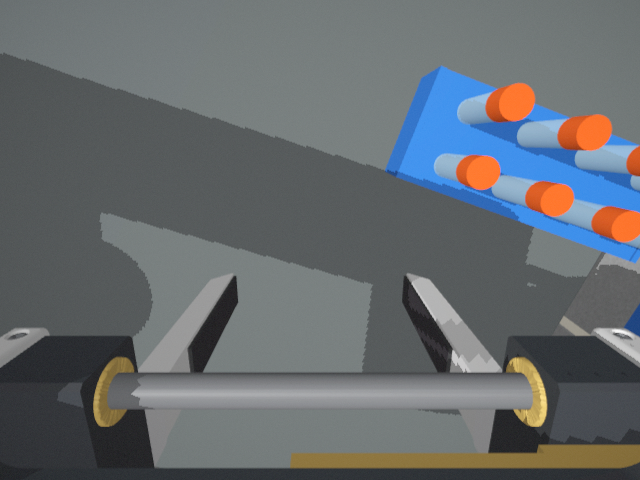

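The overview pictures show the guard at scene (468,262), with its mouth and probe tip towards the robot. The clip is at (277,245), bulb (365,200), beaker (368,310) and bottle (168,228). I'll zoom in next.

```bash
python3 - <<'E'
import cv2,numpy as np
a=cv2.imread("pics/scene0.png");b=cv2.imread("pics/side0.png")
def c(im,x,y,w,h,k,n): cv2.imwrite(n,cv2.resize(im[y:y+h,x:x+w],None,fx=k,fy=k,interpolation=cv2.INTER_CUBIC))
g=np.hstack([cv2.resize(a[200:300,435:505],(420,600)),cv2.resize(a[205:280,245:308],(378,450)).copy() if 0 else cv2.copyMakeBorder(cv2.resize(a[210:275,252:302],(380,494)),0,106,0,0,cv2.BORDER_CONSTANT)])
cv2.imwrite("pics/sc_zoom.png",g)
c(b,175,330,180,105,4.4,"pics/sd_zoom.png")
c(b,300,190,80,75,8,"pics/sd_clip.png")
E
```

```text
(no output)
```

View pics/sc_zoom.png

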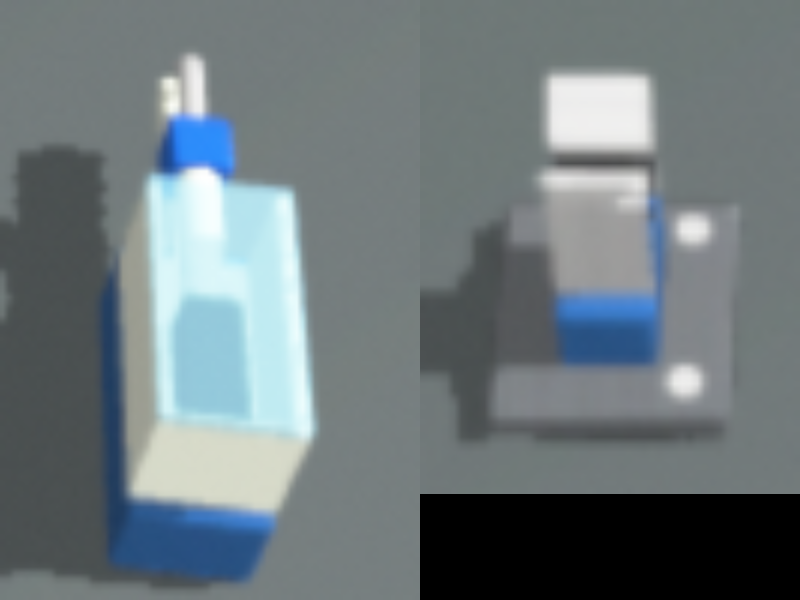

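View pics/sd_zoom.png

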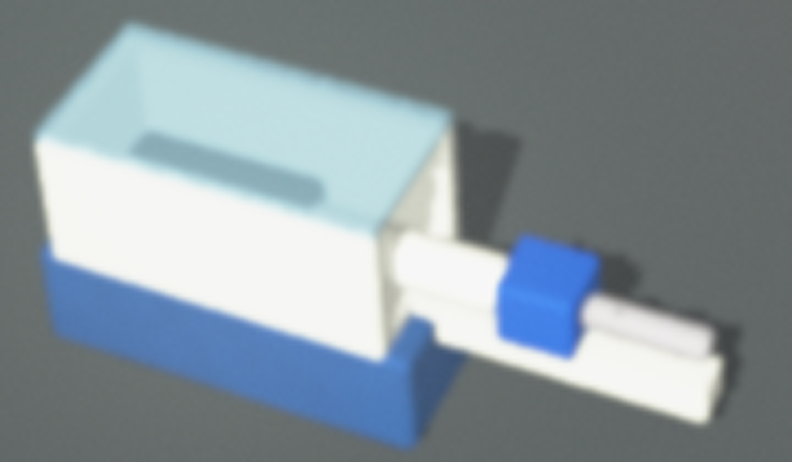

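View pics/sd_clip.png

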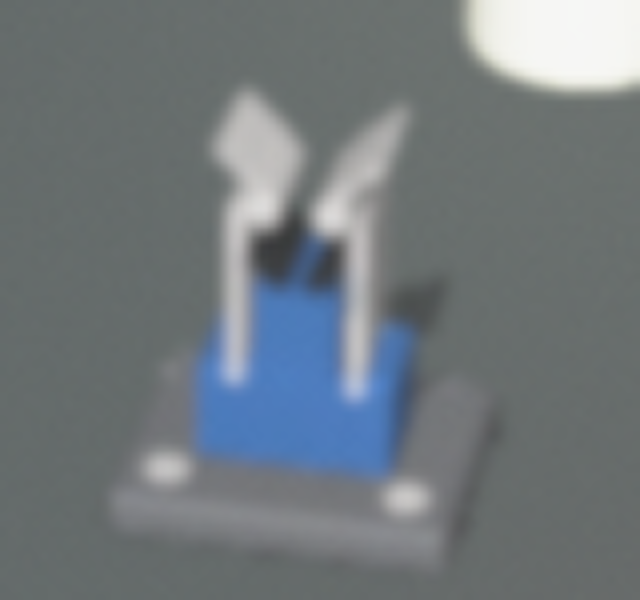

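The zooms show the guard roof corners at scene (460,230), (484,232), (461,270) and (487,273). The probe's collar is just outside the mouth. The clip plate corners are at about (264,237), (294,237), (262,265) and (293,265).

```bash
cat > h.py <<'E'
import numpy as np,cv2
from scipy.spatial.transform import Rotation as R
from station import env,get_image,camera_params
np.set_printoptions(precision=4,suppress=True)
def cam(n,st=None):
    p=camera_params(n)
    if n=="wrist":
        st=st or env.state();T=np.eye(4);T[:3,:3]=R.from_quat(st["tcp_rot"]).as_matrix();T[:3,3]=st["position"]
        return p,T@p["T_tool_cam"]
    return p,p["world_from_camera"]
def onz(c,uv,z):
    p,T=c;uv=np.atleast_2d(uv).astype(float)
    d=np.c_[(uv[:,0]-p["cx"])/p["fx"],(uv[:,1]-p["cy"])/p["fy"],np.ones(len(uv))]@T[:3,:3].T
    o=T[:3,3];return o+d*((z-o[2])/d[:,2])[:,None]
def tool(): 
    s=env.state();m=R.from_quat(s["tcp_rot"]).as_matrix();return s,m
E
python3 - <<'E'
from h import *
c=cam("scene")
print("roof",onz(c,[(460,229.7),(483.7,231.7),(461.3,269.7),(487.2,272.8)],.084))
print("clip",onz(c,[(261.5,265),(292.8,265.3),(293.8,237.4),(263.6,237)],.012))
print("jawtop",onz(c,[(252+128/7.6,210+72/7.6),(252+232/7.6,210+72/7.6)],.094))
print("beaker,bulb,bottle",onz(c,[(367,300)],.04),onz(c,[(365,203)],.03),onz(c,[(170,235)],.05))
s,m=tool();print(m)
E
```

```text
roof [[0.5789 0.2135 0.084 ]
 [0.5865 0.2623 0.084 ]
 [0.6811 0.1925 0.084 ]
 [0.6908 0.242  0.084 ]]
clip [[ 0.6003 -0.2111  0.012 ]
 [ 0.6042 -0.1432  0.012 ]
 [ 0.5265 -0.1399  0.012 ]
 [ 0.5223 -0.2085  0.012 ]]
jawtop [[ 0.5415 -0.1899  0.094 ]
 [ 0.5427 -0.161   0.094 ]]
beaker,bulb,bottle [[0.7157 0.0044 0.04  ]] [[0.444 0.03  0.03 ]] [[ 0.5386 -0.4079  0.05  ]]
[[ 0.3295 -0.9442 -0.0002]
 [-0.9442 -0.3295  0.0009]
 [-0.0009 -0.0001 -1.    ]]
```

Call:
apply_moves(plan=[[-2.6,-2.3,0,0,0],[-2.6,-2.3,0,0,0],[-2.6,-2.3,0,0,0],[-2.6,-2.3,0,0,0],[-2.6,-2.3,0,0,0],[-2.6,-2.3,0,0,0],[-2.6,-2.3,0,0,0],[-2.6,-2.3,0,0,0],[-2.6,-2.3,0,0,0],[-2.6,-2.3,0,0,0],[-2.6,-2.3,0,0,0],[-2.6,-2.3,0,0,0]])

```text
clock: 1.15
position: [0.3392, -0.1321, 0.2055]
tcp_rot: [0.815, -0.579, 0.0, -0.0]
wrist_force: [0.9, -0.0, -0.5]
width: 0.0942
```

Call:
apply_moves(plan=[[-2.6,-2.3,0,0,0],[-2.6,-2.3,0,0,0],[-2.6,-2.3,0,0,0],[-2.6,-2.3,0,0,0],[-2.6,-2.3,0,0,0],[-2.6,-2.3,0,0,0],[-2.6,-2.3,0,0,0],[-2.6,-2.3,0,0,0],[-2.6,-2.3,0,0,0],[-2.6,-2.3,0,0,0],[-2.6,-2.3,0,0,0],[-2.6,-2.3,0,0,0]])

```text
clock: 2.15
position: [0.497, 0.2535, 0.2051]
tcp_rot: [0.815, -0.579, -0.0, 0.0]
wrist_force: [0.5, -0.7, 0.1]
width: 0.0943
```

Call:
apply_moves(plan=[[0,0,0,-7.1,0],[0,0,0,-7.1,0],[0,0,0,-7.1,0],[0,0,0,-7.1,0],[0,0,0,-7.1,0],[0,0,0,-7.1,0],[0,0,0,-7.1,0],[0,0,0,-7.1,0],[0,0,0,-7.1,0],[0,0,0,-7.1,0],[0,0,0,-7.1,0],[0,0,0,-7.1,0]])

```text
clock: 3.15
position: [0.4967, 0.2517, 0.2052]
tcp_rot: [0.992, 0.129, -0.0, 0.0]
wrist_force: [0.3, 0.0, 0.1]
width: 0.0939
```

Call:
apply_moves(plan=[[0,0,0,-7.1,0],[0,0,0,-7.1,0],[0,0,0,-7.1,0],[0,0,0,-7.1,0],[0,0,0,-7.1,0],[0,0,0,-7.1,0],[0,0,0,-7.1,0],[0,0,0,-7.1,0],[0,0,0,-7.1,0]])

```text
clock: 3.9
position: [0.4967, 0.2517, 0.2052]
tcp_rot: [0.773, 0.634, -0.0, -0.0]
wrist_force: [0.1, -0.4, 0.3]
width: 0.094
```

```bash
python3 - <<'E'
from h import *
s,m=tool();print(s["clock"],s["position"],np.degrees(s["joint_pos"]),m)
im=get_image("wrist");cv2.imwrite("pics/w1.png",im[:,:,::-1]);np.savez("w1.npz",im=im,p=s["position"],q=s["tcp_rot"])
E
```

```text
3.9 [0.4967 0.2517 0.2052] [ 23.1078  18.0828  86.0052   0.0002  75.9409 -55.5835] [[ 0.1961  0.9806 -0.0005]
 [ 0.9806 -0.1961 -0.0002]
 [-0.0003 -0.0004 -1.    ]]
```

View pics/w1.png

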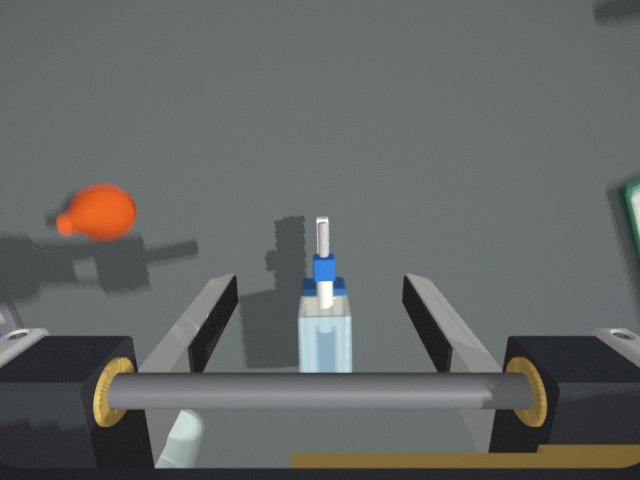

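Wrist view: the collar is at (324,267), the tip end at (322,217), and the guard roof front edge runs from (299,317) to (351,317). The guard appears closely aligned with the tool.

```bash
python3 - <<'E'
from h import *
d=np.load("w1.npz");im=d["im"];c=cam("wrist",dict(position=d["p"],tcp_rot=d["q"]))
cr=im[205:380,280:370];cv2.imwrite("pics/w1z.png",cv2.resize(cr[:,:,::-1],None,fx=4,fy=3.4,interpolation=cv2.INTER_CUBIC))
hsv=cv2.cvtColor(im,cv2.COLOR_RGB2HSV)
m=cv2.inRange(hsv,(100,150,150),(125,255,255));n,l,st,ce=cv2.connectedComponentsWithStats(m)
for i in range(1,n):
    if st[i,4]>40: print(st[i],ce[i])
E
```

```text
[313 254  23  28 478] [324.1004 269.3368]
[334 288  11   7  66] [339.     291.3182]
```

View pics/w1z.png

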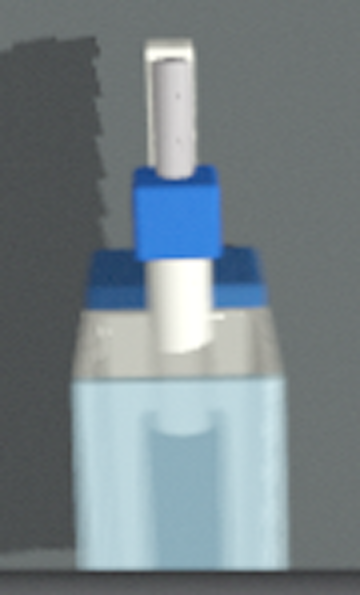

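```bash
python3 - <<'E'
from h import *
d=np.load("w1.npz");c=cam("wrist",dict(position=d["p"],tcp_rot=d["q"]))
m=R.from_quat(d["q"]).as_matrix()
def f(n,uv,z):
    P=onz(c,uv,z);print(n,P[:,:2].tolist(),"\n  tool",((P-d["p"])@m)[:,:2].tolist())
f("collar top",[(313.5,258.8),(335,258.8),(313.5,280.9),(335,280.9)],.062)
f("collar mid",[(324.25,269.9)],.062)
f("tip",[(323,222.6)],.056)
f("tongue",[(316.5,216.8),(328.75,216.8)],.04)
f("roof",[(298,316.8),(351.5,316.8),(299.5,372.6),(352.3,372.6)],.084)
f("shaft at mouth",[(325,300)],.059)
E
```

```text
collar top [[0.5268346379791646, 0.2395998204152885], [0.53103643739038, 0.2606020710397509], [0.5500977324487248, 0.2348270097240274], [0.554380709466086, 0.25623360335414624]] 
  tool [[-0.005933025310040952, 0.032012751105031996], [0.015485415569654394, 0.03201454022853935], [-0.00605140258008434, 0.05576011253933245], [0.015779449452480554, 0.055762213640730265]]
collar mid [[0.5405289799013772, 0.24782701645681549]] 
  tool [[0.004819826647314412, 0.043827905208779286]]
tip [[0.4937781918325969, 0.2558226469268961]] 
  tool [[0.003494336849471683, -0.0035806023364378715]]
tongue [[0.4902177516445514, 0.24987549148198124], [0.49268603717074605, 0.2622144237385553]] 
  tool [[-0.003031014616616974, -0.0058990200558221755], [0.009552374014179228, -0.005898256873270599]]
roof [[0.5750888644806404, 0.21462796867860612], [0.5853419930905815, 0.26586797521946953], [0.637823662595635, 0.20251491016457202], [0.6484792744975785, 0.25575616949140684]] 
  tool [[-0.02096386880959444, 0.08421776614943563], [0.0312918931723843, 0.08422393090459905], [-0.020539791550939164, 0.1481098667526916], [0.0337572935778764, 0.14811826530100888]]
shaft at mouth [[0.5747214030469622, 0.2419572262788088]] 
  tool [[0.005769799023804813, 0.0785087671425156]]
```

Call:
apply_moves(plan=[[0.25,2.3,0,-1.2,0],[0.25,2.3,0,0,0],[0,0,3.5,0,0],[0,0,3.5,0,0],[0,0,3.5,0,0],[0,0,3.5,0,0],[0,0,2.0,0,0],[0,0,1.3,0,0],[0,0,0,0,0]])

```text
clock: 4.7
position: [0.5417, 0.2474, 0.0299]
tcp_rot: [0.769, 0.639, -0.002, -0.001]
wrist_force: [-0.7, -0.1, 0.5]
width: 0.0939
```

```bash
python3 - <<'E'
from h import *
s,m=tool();print(s["clock"],s["position"],s["wrist_force"])
cv2.imwrite("pics/w2.png",get_image("wrist")[:,:,::-1])
E
```

```text
4.7 [0.5417 0.2474 0.0299] [-0.6573 -0.0998  0.5428]
```

View pics/w2.png

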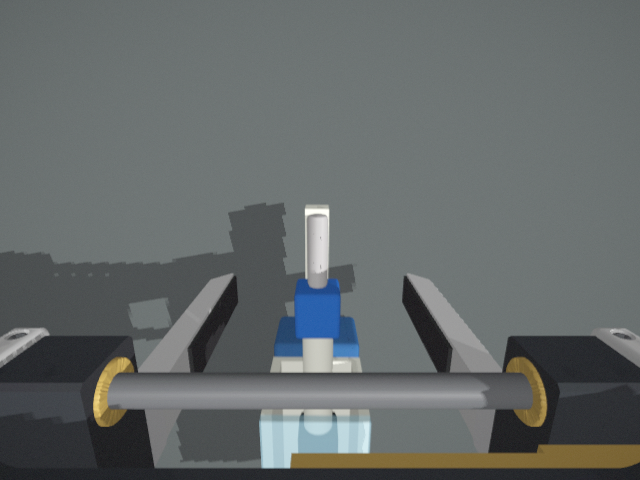

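The collar is centred between the fingers at (318,308), so I'm closing.

Call:
apply_moves(plan=[[0,0,0,0,255],[0,0,0,0,255],[0,0,0,0,255],[0,0,0,0,255],[0,0,0,0,255],[0,0,0,0,255],[0,0,0,0,255],[0,0,0,0,255],[0,0,0,0,255],[0,0,0,0,255]])

```text
clock: 5.58
position: [0.5429, 0.2479, 0.0324]
tcp_rot: [0.769, 0.64, -0.0, -0.0]
wrist_force: [0.8, 0.4, 0.0]
width: 0.0308
```

```bash
python3 - <<'E'
from h import *
s,m=tool();print(s["clock"],s["position"],s["wrist_force"],s["width"])
cv2.imwrite("pics/w3.png",get_image("wrist")[200:,:,::-1]);cv2.imwrite("pics/s3.png",cv2.resize(get_image("side")[300:440,160:380,::-1],None,fx=3,fy=3))
E
```

```text
5.5833 [0.5429 0.2479 0.0324] [0.8017 0.3694 0.0464] 0.03079140387822262
```

View pics/s3.png

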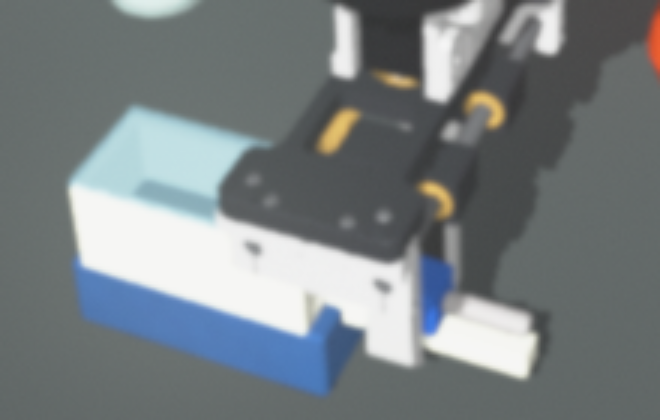

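View pics/w3.png

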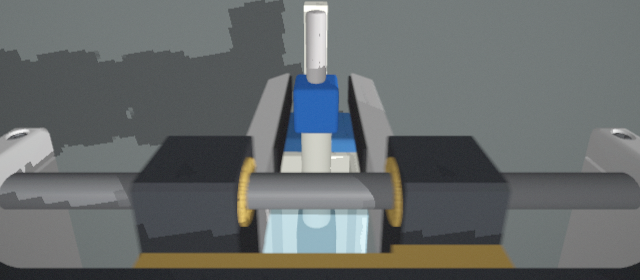

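Call:
apply_moves(plan=[[0,0,0,0,255],[0,0,0,0,255],[0,0,0,0,255],[0,0,0,0,255],[0,0,0,0,255]])

```text
clock: 6.1
position: [0.5429, 0.2478, 0.0324]
tcp_rot: [0.769, 0.64, -0.0, -0.0]
wrist_force: [0.0, -0.6, -0.6]
width: 0.0219
```

Call:
apply_moves(plan=[[0,0,-0.2,0,255],[0,-0.7,0,0,255],[0,-1.2,0,0,255],[0,-1.5,0,0,255],[0,-1.5,0,0,255],[0,-1.5,0,0,255],[0,-1.5,0,0,255],[0,-1.5,0,0,255],[0,-1.4,0,0,255],[0,-1.2,0,0,255],[0,0,0,0,255],[0,0,0,0,255]])

```text
clock: 7.1
position: [0.4248, 0.2699, 0.0347]
tcp_rot: [0.768, 0.64, 0.0, 0.0]
wrist_force: [-0.1, -0.5, -1.3]
width: 0.0215
```

```bash
python3 - <<'E'
from h import *
s,m=tool();print(s["clock"],s["position"],s["wrist_force"],s["width"],s["ft_torque"])
cv2.imwrite("pics/w4.png",get_image("wrist")[:,:,::-1]);cv2.imwrite("pics/s4.png",cv2.resize(get_image("side")[290:450,160:420,::-1],None,fx=3,fy=3))
E
```

```text
7.1 [0.4248 0.2699 0.0347] [-0.0936 -0.4868 -1.2734] 0.021498402851887838 [ 0.053  -0.1119 -0.0098]
```

View pics/s4.png

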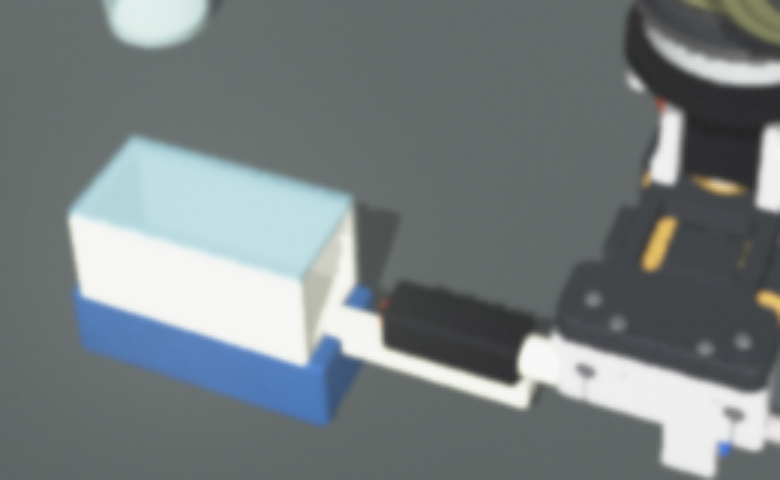

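View pics/w4.png

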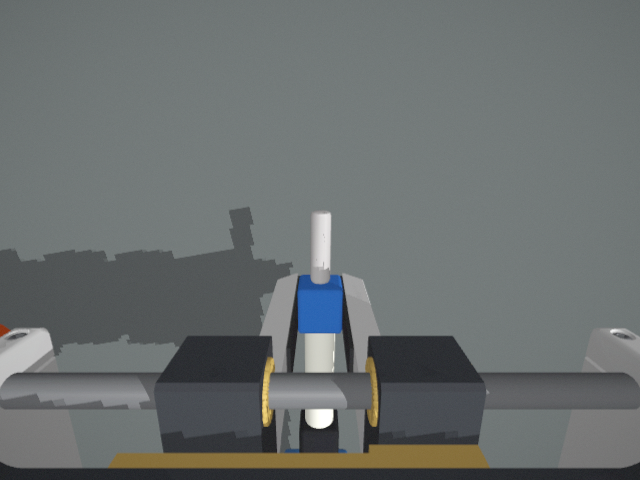

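The probe is clear of the mouth, with its handle end over the tongue. I'll lift it, turn it and carry it to a viewpoint by the clip.

Call:
apply_moves(plan=[[0,0,-2,0,255],[0,0,-3,0,255],[0,0,-3,0,255],[0,0,-3,0,255],[0,0,0,5,255],[0,0,0,6,255],[0,0,0,6,255],[0,0,0,6,255],[0,0,0,6,255],[0,0,0,6,255],[0,0,0,6,255],[0,0,0,6,255]])

```text
clock: 8.2
position: [0.4255, 0.2694, 0.1445]
tcp_rot: [0.961, 0.277, 0.0, -0.0]
wrist_force: [-0.3, -0.6, 0.3]
width: 0.0219
```

Call:
apply_moves(plan=[[0,0,0,6,255],[0,0,0,6,255],[0,0,0,6,255],[0,0,0,6,255],[0,0,0,6,255],[0,0,0,6,255]])

```text
clock: 8.7
position: [0.4255, 0.2694, 0.1444]
tcp_rot: [0.999, -0.033, 0.0, -0.0]
wrist_force: [0.0, 0.2, -1.6]
width: 0.0215
```

Call:
apply_moves(plan=[[0.6,2,0,0,255],[0.9,3.6,0,0,255],[0.9,3.6,0,0,255],[0.9,3.6,0,0,255],[0.9,3.6,0,0,255],[0.9,3.6,0,0,255],[0.9,3.6,0,0,255],[0.9,3.6,0,0,255],[0.9,3.6,0,0,255],[0.9,3.0,0,0,255],[0.4,1.5,0,0,255],[0,0,0,0,255]])

```text
clock: 9.7
position: [0.495, -0.0915, 0.1443]
tcp_rot: [0.999, -0.032, 0.0, 0.0]
wrist_force: [0.3, 1.3, -0.6]
width: 0.0215
```

```bash
python3 - <<'E'
from h import *
s,m=tool();print(s["clock"],s["position"],s["wrist_force"],s["width"],s["ft_torque"],m[:,0],np.degrees(s["joint_pos"]))
im=get_image("wrist");cv2.imwrite("pics/w5.png",im[:,:,::-1]);np.savez("w5.npz",im=im,p=s["position"],q=s["tcp_rot"])
cv2.imwrite("pics/s5.png",get_image("side")[:,:,::-1])
E
```

```text
9.7 [ 0.495  -0.0915  0.1443] [ 0.2927  1.3184 -0.572 ] 0.021529654727588932 [-0.0044 -0.0762 -0.0132] [ 0.9979 -0.0641  0.0002] [-14.6282  14.771   98.8002  -0.0228  66.4138 -10.9428]
```

View pics/s5.png

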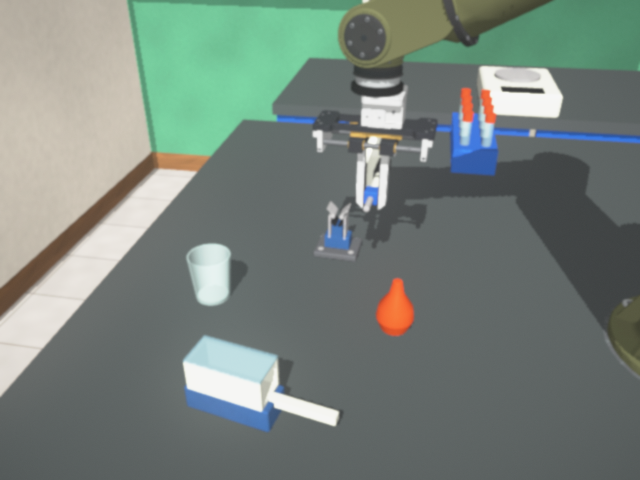

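View pics/w5.png

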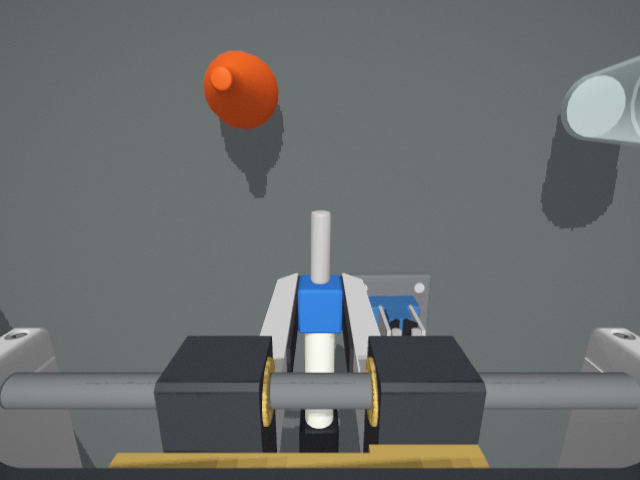

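The clip's front edge is visible at (395,300), but the carriage hides the rest. I'll back off for a clean view.

Call:
apply_moves(plan=[[-0.5,-2.5,0,0,255],[-0.5,-2.5,0,0,255],[0,-1,0,0,255],[0,0,0,0,255]])

```text
clock: 10.13
position: [0.488, -0.0253, 0.1447]
tcp_rot: [1.0, -0.028, 0.0, -0.0]
wrist_force: [0.5, -0.8, -0.3]
width: 0.0218
```

```bash
python3 - <<'E'
from h import *
s,m=tool();print(s["clock"],s["position"],s["qvel"])
im=get_image("wrist");np.savez("w6.npz",im=im,p=s["position"],q=s["tcp_rot"])
cv2.imwrite("pics/w6z.png",cv2.resize(im[190:340,340:480,::-1],None,fx=4,fy=4,interpolation=cv2.INTER_CUBIC))
cv2.imwrite("pics/w6.png",im[:,:,::-1])
E
```

```text
10.1333 [ 0.488  -0.0253  0.1447] [-0.0511  0.0088 -0.0133 -0.0092 -0.0002 -0.0489]
```

View pics/w6z.png

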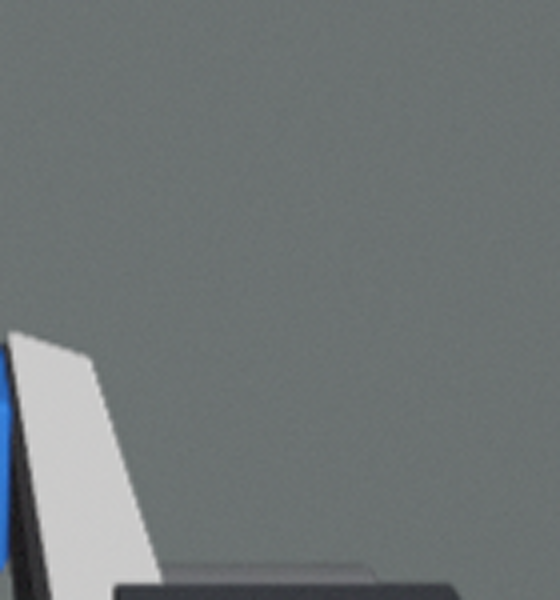

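Wrong way: the clip sank in the view. Going forward instead.

Call:
apply_moves(plan=[[-0.2,2.5,0,0,255],[-0.2,3.0,0,0,255],[-0.2,3.0,0,0,255],[-0.2,3.0,0,0,255],[0,1.0,0,0,255],[0,0,0,0,255],[0,0,0,0,255]])

```text
clock: 10.77
position: [0.4725, -0.1522, 0.1443]
tcp_rot: [1.0, -0.031, -0.0, -0.0]
wrist_force: [0.0, 0.0, -1.1]
width: 0.0217
```

```bash
python3 - <<'E'
from h import *
s,m=tool();print(s["clock"],s["position"],s["qvel"])
im=get_image("wrist");np.savez("w6.npz",im=im,p=s["position"],q=s["tcp_rot"])
cv2.imwrite("pics/w7z.png",cv2.resize(im[190:340,340:480,::-1],None,fx=4,fy=4,interpolation=cv2.INTER_CUBIC))
cv2.imwrite("pics/w7.png",im[:,:,::-1])
E
```

```text
10.7667 [ 0.4725 -0.1522  0.1443] [ 0.0323 -0.0073  0.0063  0.0011 -0.0009  0.0077]
```

View pics/w7z.png

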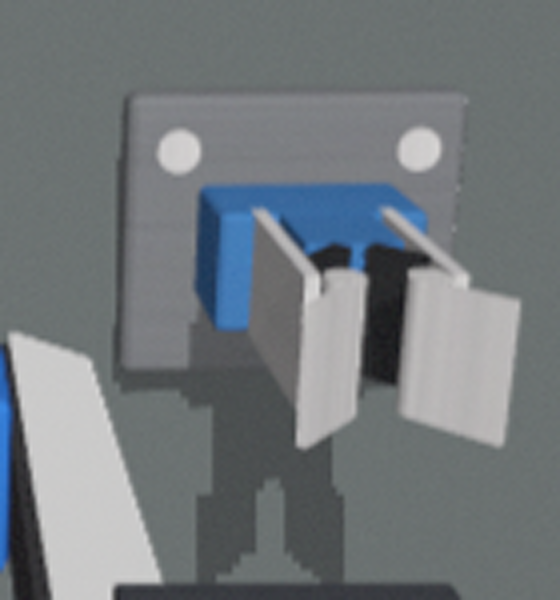

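View pics/w7.png

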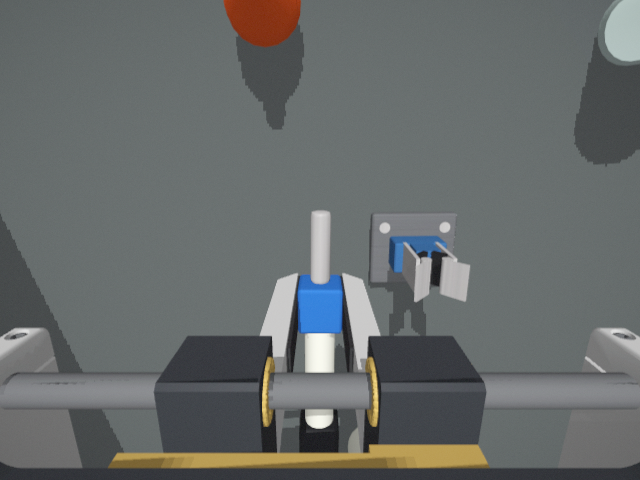

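```bash
python3 - <<'E'
from h import *
d=np.load("w6.npz");c=cam("wrist",dict(position=d["p"],tcp_rot=d["q"]))
m=R.from_quat(d["q"]).as_matrix();print(np.degrees(np.arctan2(m[1,0],m[0,0])))
def f(n,uv,z):
    uv=np.array(uv)/4+[340,190]
    P=onz(c,uv,z);print(n,z,P[:,:2].tolist(),"\n  tool",((P-d["p"])@m)[:,:2].round(4).tolist())
f("flare",[(298,447),(503,445),(520,300)],.094)
f("lip",[(357,412),(400,415),(365,270),(412,270)],.078)
f("plate",[(128,95),(465,97),(120,370)],.012)
f("post",[(255,187)],.05)
f("seat",[(365,385),(398,385),(367,248)],.068)
im=d["im"]
# probe shaft & tip columns
f("probe tip/collar",(np.array([(320,213),(311.5+8.5,282)])-[340,190])*4,.163)
E
```

```text
-3.531954356758101
flare 0.094 [[0.539526434522488, -0.18957251325038654], [0.5771685849800542, -0.1914837499685592], [0.5785994451135922, -0.1631300296979582]] 
  tool [[0.0692, 0.0332], [0.1069, 0.0328], [0.1066, 0.0044]]
lip 0.078 [[0.5552758601122288, -0.19098430382004675], [0.5636837332588052, -0.19214247391990497], [0.556004771430394, -0.16164185090831573], [0.5648922243995479, -0.16218930694692502]] 
  tool [[0.0851, 0.0336], [0.0935, 0.0343], [0.084, 0.0043], [0.0929, 0.0043]]
plate 0.012 [[0.521207741657698, -0.13952416896873132], [0.5991523143078553, -0.14480323404272588], [0.5179101924361601, -0.20827571638192002]] 
  tool [[0.0479, -0.0156], [0.126, -0.0152], [0.0488, 0.0532]]
post 0.05 [[0.5417244613781276, -0.15227614206645343]] 
  tool [[0.0691, -0.0042]]
seat 0.068 [[0.5599160699114436, -0.18998399361342333], [0.5665733585524764, -0.19039380457164456], [0.5594821175052923, -0.16076323554178062]] 
  tool [[0.0896, 0.0323], [0.0963, 0.0323], [0.0874, 0.0032]]
probe tip/collar 0.163 [[0.47498503366287065, -0.10454715488917243], [0.4728012772014606, -0.14008086697446503]] 
  tool [[-0.0004, -0.0477], [-0.0004, -0.0121]]
```

The clip centre lies at tool (+88.5, +18.8) mm, and the probe's centre is at tool y of about +42. I'm moving over the clip and part-way down.

Call:
apply_moves(plan=[[2.2,-0.5,0,-0.5,255],[2.2,-0.5,0,0,255],[2.2,-0.5,0,0,255],[2.2,-0.6,0,0,255],[0,0,2,0,255],[0,0,2,0,255],[0,0,1,0,255],[0,0,0,0,255],[0,0,0,0,255]])

```text
clock: 11.57
position: [0.5616, -0.1352, 0.0947]
tcp_rot: [1.0, -0.025, -0.0, -0.0]
wrist_force: [-0.6, -0.8, -1.2]
width: 0.0218
```

```bash
python3 - <<'E'
from h import *
s,m=tool();print(s["clock"],s["position"],s["wrist_force"],np.degrees(np.arctan2(m[1,0],m[0,0])))
im=get_image("wrist");np.savez("w8.npz",im=im,p=s["position"],q=s["tcp_rot"])
cv2.imwrite("pics/w8.png",im[:,:,::-1])
for n in("side","scene"):
    g=get_image(n);r=g[130:280,280:440] if n=="side" else g[180:280,220:330]
    cv2.imwrite(f"pics/{n}8.png",cv2.resize(r[:,:,::-1],None,fx=4 if n=="side" else 5.5,fy=4 if n=="side" else 5.5,interpolation=cv2.INTER_CUBIC))
E
```

```text
11.5667 [ 0.5616 -0.1352  0.0947] [-0.5544 -0.8182 -1.1912] -2.9170745998624037
```

View pics/w8.png

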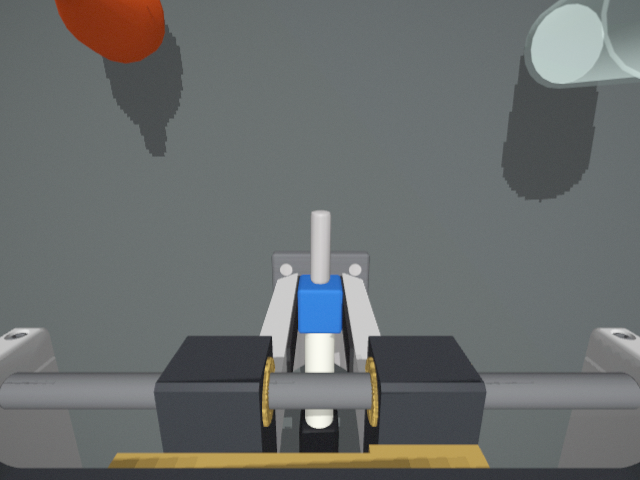

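View pics/side8.png

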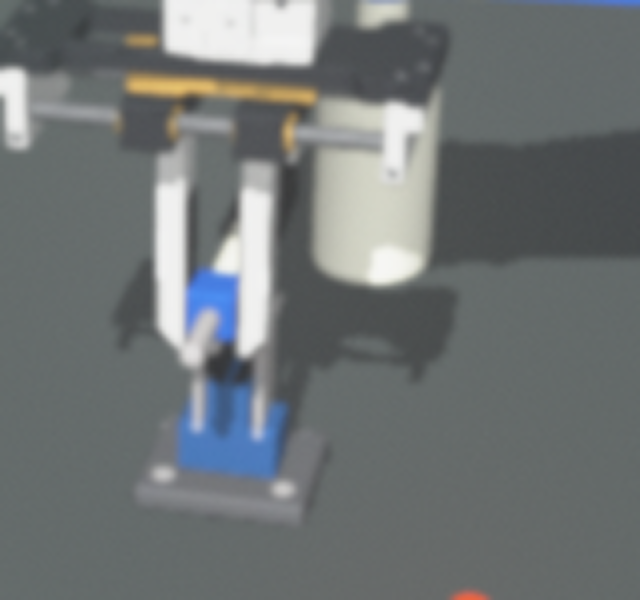

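View pics/scene8.png

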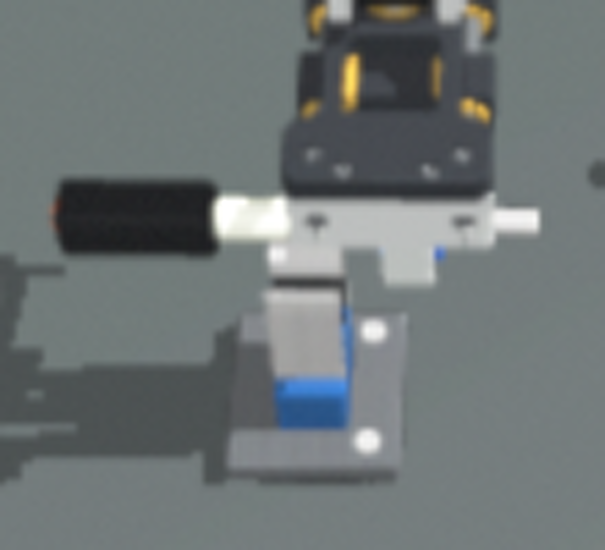

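The probe is centred over the plate (plate 272–369, probe at 320) and looks level. Pressing down in small rows.

Call:
apply_moves(plan=[[0,0,1.2,0,255],[0,0,0.6,0,255],[0,0,0.4,0,255],[0,0,0.4,0,255],[0,0,0.4,0,255],[0,0,0,0,255]])

```text
clock: 12.22
position: [0.5619, -0.136, 0.0643]
tcp_rot: [1.0, -0.026, 0.0, 0.0]
wrist_force: [0.8, -0.4, 0.8]
width: 0.022
```

Call:
apply_moves(plan=[[0,0,0.4,0,255],[0,0,0.3,0,255],[0,0,0.3,0,255],[0,0,0.3,0,255],[0,0,0,0,255],[0,0,0,0,255]])

```text
clock: 12.72
position: [0.5617, -0.1358, 0.0512]
tcp_rot: [1.0, -0.026, 0.0, -0.0]
wrist_force: [4.1, -1.2, -2.1]
width: 0.0219
```

```bash
python3 - <<'E'
from h import *
s,m=tool();print(s["clock"],s["position"],s["wrist_force"],s["ft_torque"])
for n in("side","scene"):
    g=get_image(n);r=g[130:280,280:440] if n=="side" else g[180:280,220:330]
    cv2.imwrite(f"pics/{n}9.png",cv2.resize(r[:,:,::-1],None,fx=4 if n=="side" else 5.5,fy=4 if n=="side" else 5.5,interpolation=cv2.INTER_CUBIC))
E
```

```text
12.7167 [ 0.5617 -0.1358  0.0512] [ 4.1108 -1.1884 -2.1285] [-0.0982 -0.808   0.1327]
```

View pics/side9.png

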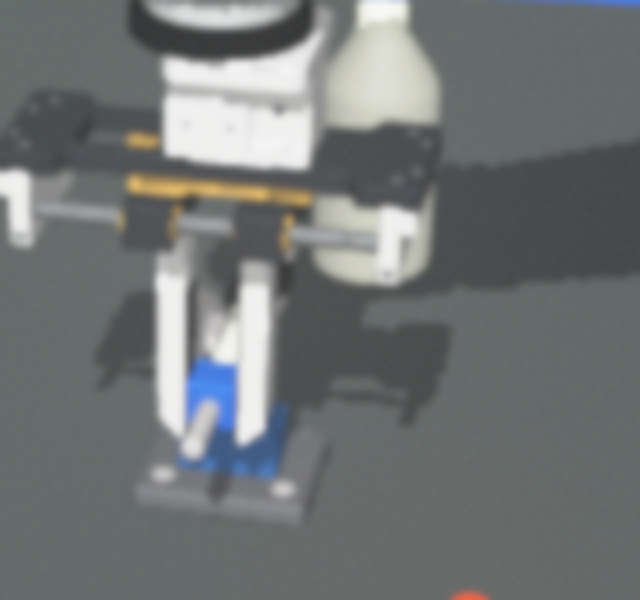

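View pics/scene9.png

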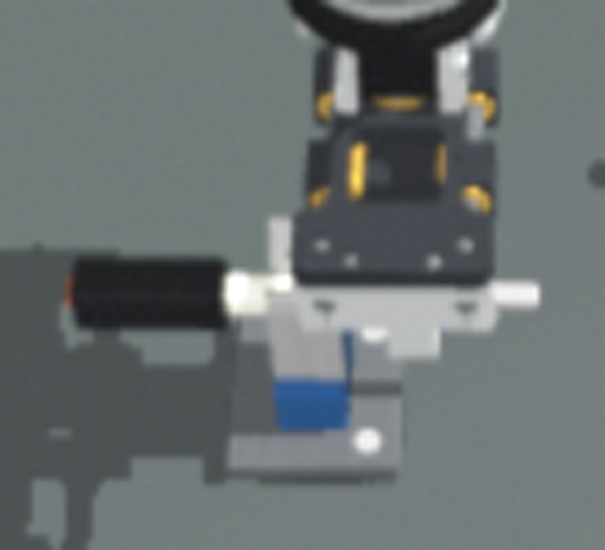

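Call:
apply_moves(plan=[[0.1,0,0.15,0,255],[0,0,0,0,255],[0,0,0,0,255]])

```text
clock: 13.07
position: [0.5622, -0.1357, 0.0503]
tcp_rot: [1.0, -0.026, -0.0, -0.0]
wrist_force: [-3.3, 2.1, 5.6]
width: 0.0215
```

Upward reaction of 5.6 N: it has bottomed in the seat. Releasing.

Call:
apply_moves(plan=[[-0.05,0,-0.1,0,255],[0,0,0,0,110],[0,0,0,0,110],[0,0,0,0,110],[0,0,0,0,110],[0,0,0,0,110],[0,0,0,0,110],[0,0,0,0,110],[0,0,0,0,110]])

```text
clock: 13.82
position: [0.562, -0.1358, 0.051]
tcp_rot: [1.0, -0.026, 0.0, 0.0]
wrist_force: [-1.3, 0.9, -0.5]
width: 0.0535
```

Call:
apply_moves(plan=[[0,0,-2,0,110],[0,0,-3,0,110],[0,0,-3,0,110],[0,0,-1,0,110],[0,0,0,0,110]])

```text
clock: 14.23
position: [0.5631, -0.1361, 0.1437]
tcp_rot: [1.0, -0.026, 0.002, 0.001]
wrist_force: [-0.4, 0.8, -0.2]
width: 0.0533
```

```bash
python3 - <<'E'
from h import *
s,m=tool();print(s["clock"],s["position"],s["wrist_force"],s["width"])
im=get_image("wrist");np.savez("w10.npz",im=im,p=s["position"],q=s["tcp_rot"])
cv2.imwrite("pics/w10.png",im[:,:,::-1])
for n in("side","scene"):
    g=get_image(n);r=g[130:280,280:440] if n=="side" else g[180:280,220:330]
    cv2.imwrite(f"pics/{n}10.png",cv2.resize(r[:,:,::-1],None,fx=4 if n=="side" else 5.5,fy=4 if n=="side" else 5.5,interpolation=cv2.INTER_CUBIC))
E
```

```text
14.2333 [ 0.5631 -0.1361  0.1437] [-0.4339  0.8176 -0.1616] 0.05334282150483665
```

View pics/w10.png

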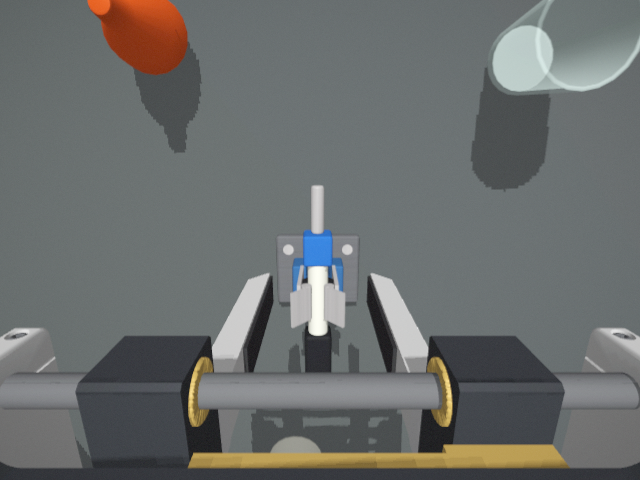

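View pics/side10.png

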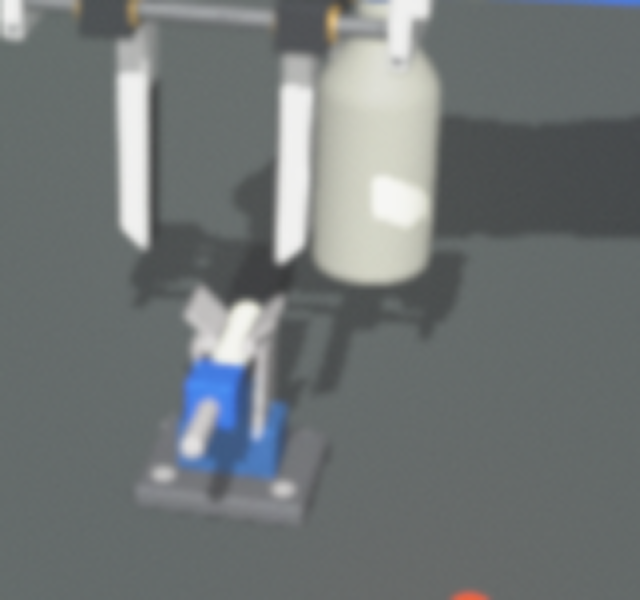

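View pics/scene10.png

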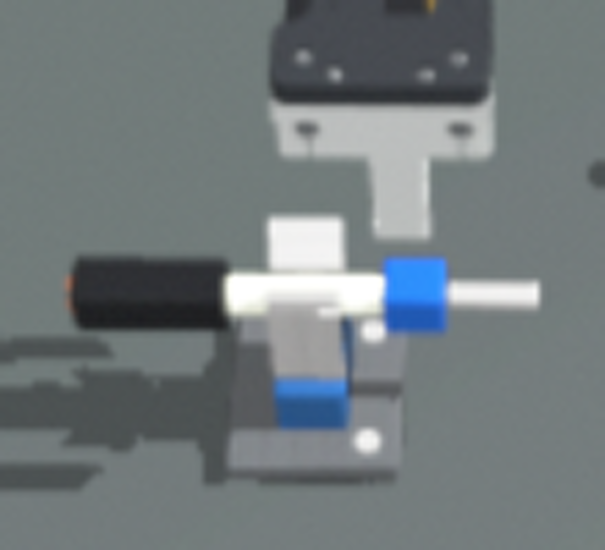

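The probe sits level between the jaws on its own: tip (317,186), collar (317,248), handle starting at row ~333. Measuring for the handle grasp.

```bash
python3 - <<'E'
from h import *
d=np.load("w10.npz");s=env.state();c=cam("wrist",dict(position=d["p"],tcp_rot=d["q"]))
m=R.from_quat(s["tcp_rot"]).as_matrix()
for n,uv,z in[("tip",(317.5,187),.073),("collar c",(317.5,249),.081),("handle front",(317.5,331),.081),("handle",(317.5,360),.081)]:
    P=onz(c,[uv],z);print(n,P,((P-d["p"])@R.from_quat(d["q"]).as_matrix()).round(4))
im=d["im"];print(im[225:275,318].tolist()[::3]); print([ (r,im[r,316].tolist()) for r in range(322,345,2)]); print(s["position"])
E
```

```text
tip [[ 0.5638 -0.0878  0.073 ]] [[-0.0022 -0.0484  0.0706]]
collar c [[ 0.5614 -0.1325  0.081 ]] [[-0.0022 -0.0036  0.0627]]
handle front [[ 0.5577 -0.201   0.081 ]] [[-0.0023  0.065   0.0628]]
handle [[ 0.5563 -0.2278  0.081 ]] [[-0.0024  0.0918  0.0628]]
[[206, 205, 204], [206, 204, 204], [205, 203, 203], [80, 123, 192], [63, 142, 232], [61, 135, 226], [59, 137, 226], [55, 133, 224], [56, 133, 223], [54, 131, 223], [58, 133, 222], [60, 135, 224], [53, 131, 222], [58, 131, 220], [249, 250, 242], [253, 254, 244], [253, 253, 244]]
[(322, [252, 253, 242]), (324, [253, 253, 243]), (326, [252, 252, 242]), (328, [253, 253, 243]), (330, [252, 253, 243]), (332, [253, 253, 243]), (334, [244, 244, 235]), (336, [68, 69, 70]), (338, [60, 61, 63]), (340, [49, 48, 54]), (342, [46, 47, 53]), (344, [47, 48, 52])]
[ 0.5614 -0.1356  0.1394]
```

Call:
apply_moves(plan=[[0,2.8,0,0,110],[0,2.8,0,0,110],[0,2.8,0,0,110],[0,0,3,0,110],[0,0,3,0,110],[0,0,2,0,110],[0,0,1,0,110],[0,0,0,0,110],[0,0,0,0,110]])

```text
clock: 15.13
position: [0.5576, -0.2196, 0.0508]
tcp_rot: [1.0, -0.026, -0.0, -0.0]
wrist_force: [-0.1, -0.1, 0.7]
width: 0.0536
```

```bash
python3 - <<'E'
from h import *
s,m=tool();print(s["clock"],s["position"],s["wrist_force"],s["width"])
im=get_image("wrist")
cv2.imwrite("pics/w11.png",im[:,:,::-1])
g=get_image("scene")[180:280,220:330];cv2.imwrite("pics/scene11.png",cv2.resize(g[:,:,::-1],None,fx=5.5,fy=5.5,interpolation=cv2.INTER_CUBIC))
E
```

```text
15.1333 [ 0.5576 -0.2196  0.0508] [-0.0748 -0.0581  0.6827] 0.05358038351856372
```

View pics/w11.png

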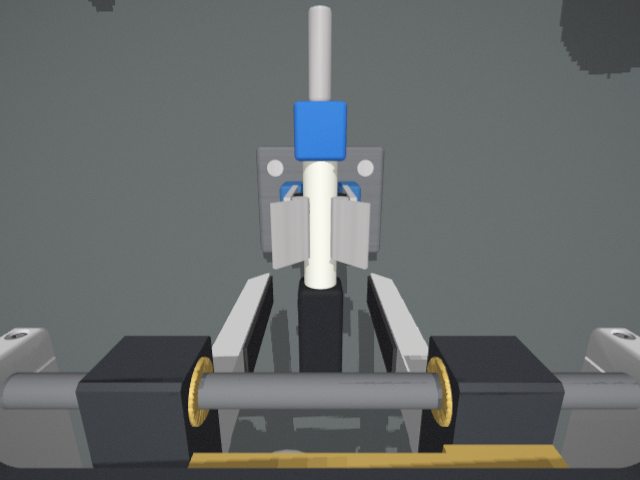

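View pics/scene11.png

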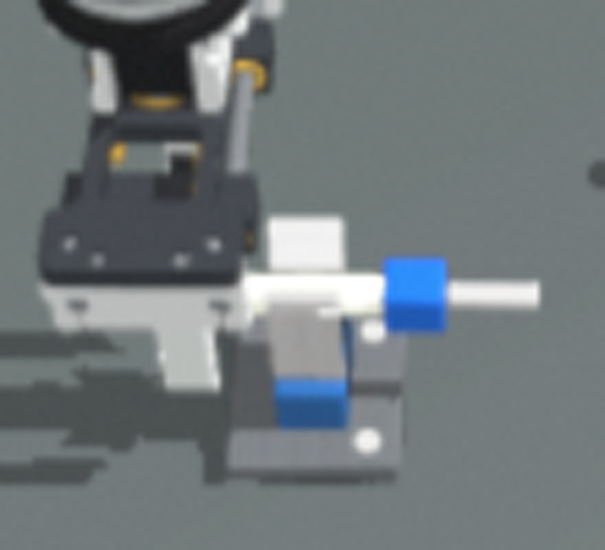

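The handle is centred between the fingers (320). Closing on it and lifting slowly.

Call:
apply_moves(plan=[[0,0,0,0,255],[0,0,0,0,255],[0,0,0,0,255],[0,0,0,0,255],[0,0,0,0,255],[0,0,0,0,255],[0,0,0,0,255],[0,0,0,0,255],[0,0,0,0,255]])

```text
clock: 15.98
position: [0.5577, -0.2197, 0.051]
tcp_rot: [1.0, -0.026, 0.0, 0.0]
wrist_force: [-0.9, 0.0, 1.3]
width: 0.0215
```

Call:
apply_moves(plan=[[0,0,-0.3,0,255],[0,0,-0.3,0,255],[0,0,-0.3,0,255],[0,0,-0.3,0,255],[0,0,-0.3,0,255],[0,0,-0.3,0,255],[0,0,-0.3,0,255],[0,0,0,0,255]])

```text
clock: 16.65
position: [0.5581, -0.2199, 0.0729]
tcp_rot: [1.0, -0.026, 0.001, 0.0]
wrist_force: [0.2, 0.2, -0.4]
width: 0.0217
```

```bash
python3 - <<'E'
from h import *
s,m=tool();print(s["clock"],s["position"],s["wrist_force"],s["width"],s["ft_torque"])
im=get_image("wrist")
cv2.imwrite("pics/w12.png",im[:,:,::-1])
g=get_image("scene")[180:280,220:330];cv2.imwrite("pics/scene12.png",cv2.resize(g[:,:,::-1],None,fx=5.5,fy=5.5,interpolation=cv2.INTER_CUBIC))
E
```

```text
16.65 [ 0.5581 -0.2199  0.0729] [ 0.2317  0.1711 -0.4001] 0.02170971171560692 [-0.0794 -0.0911 -0.0056]
```

View pics/w12.png

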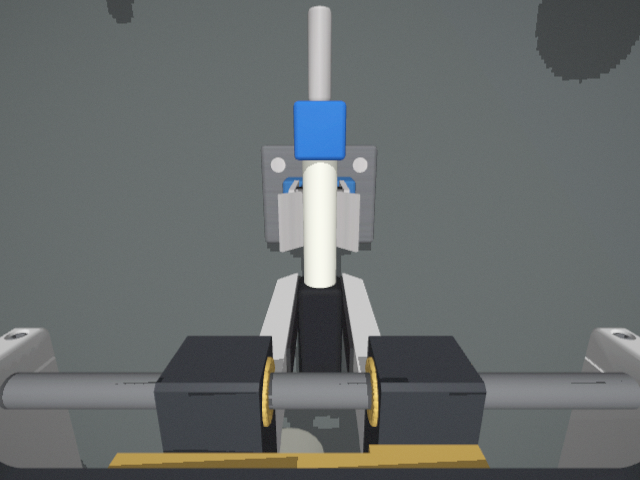

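View pics/scene12.png

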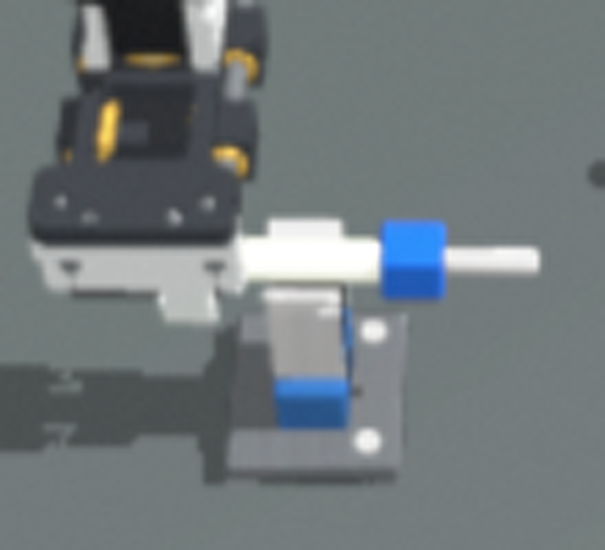

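The probe is free of the clip and level in the grip, with its wrist view unchanged. Carrying it to the guard and turning tip-inward.

Call:
apply_moves(plan=[[0,0,-2.3,0,255],[0,0,-2.3,0,255],[0,0,-2.3,0,255],[-0.6,-1.8,0,0,255],[-1.1,-3.4,0,0,255],[-1.1,-3.4,0,0,255],[-1.1,-3.4,0,0,255],[-1.1,-3.4,0,0,255],[-1.1,-3.4,0,0,255],[-1.1,-3.4,0,0,255],[-1.1,-3.4,0,0,255],[-1.1,-3.4,0,0,255]])

```text
clock: 17.75
position: [0.478, 0.0763, 0.141]
tcp_rot: [1.0, -0.026, 0.0, -0.0]
wrist_force: [0.2, -0.5, -0.6]
width: 0.0219
```

Call:
apply_moves(plan=[[-1.1,-3.4,0,0,255],[-1.1,-3.4,0,0,255],[-1.1,-3.4,0,0,255],[-1.1,-3.4,0,0,255],[-1.1,-3.4,0,0,255],[-0.6,-1.9,0,0,255],[0,0,0,5,255],[0,0,0,7,255],[0,0,0,7,255],[0,0,0,7,255],[0,0,0,7,255],[0,0,0,7,255]])

```text
clock: 18.75
position: [0.4275, 0.2667, 0.1408]
tcp_rot: [0.929, -0.369, -0.0, 0.0]
wrist_force: [-0.3, 0.1, -1.2]
width: 0.0218
```

Call:
apply_moves(plan=[[0,0,0,7,255],[0,0,0,7,255],[0,0,0,7,255],[0,0,0,7,255],[0,0,0,7,255],[0,0,0,7,255],[0,0,0,7,255],[0,0,0,7,255],[0,0,0,1,255],[0,0,0,0,255],[0,0,0,0,255]])

```text
clock: 19.67
position: [0.4276, 0.2667, 0.1409]
tcp_rot: [-0.645, 0.765, 0.0, -0.0]
wrist_force: [0.6, -0.1, -0.3]
width: 0.0221
```

```bash
python3 - <<'E'
from h import *
s,m=tool();print(s["clock"],s["position"],s["qvel"],s["width"],np.degrees(np.arctan2(m[1,0],m[0,0])),np.degrees(s["joint_pos"]))
im=get_image("wrist");np.savez("w13.npz",im=im,p=s["position"],q=s["tcp_rot"])
cv2.imwrite("pics/w13.png",im[:,:,::-1])
E
```

```text
19.6667 [0.4276 0.2667 0.1409] [-0.0005 -0.0031  0.0001 -0.0001 -0.0005  0.0036] 0.022075559258069564 -99.73784411749467 [ 27.786   15.082   98.9007   0.0022  66.025  127.523 ]
```

View pics/w13.png

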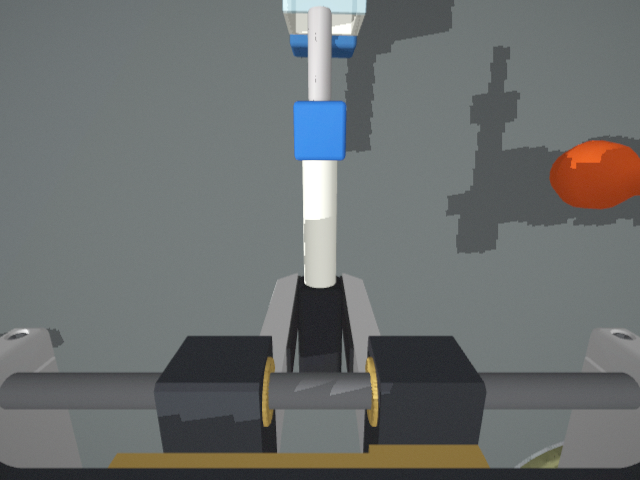

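The tip is at (319,10), the guard's mouth edge at row ~11 spans columns 285–365, and the plinth spans 291–356. I'll compute the lateral offset.

```bash
python3 - <<'E'
from h import *
d=np.load("w13.npz");im=d["im"];c=cam("wrist",dict(position=d["p"],tcp_rot=d["q"]));m=R.from_quat(d["q"]).as_matrix()
f=lambda uv,z:((onz(c,uv,z)-d["p"])@m)[:,:2].round(4).tolist()
for r in (4,8): print(r,[int(x) for x in im[r,280:292].sum(1)],[int(x) for x in im[r,358:372].sum(1)])
hsv=cv2.cvtColor(im[:70],cv2.COLOR_RGB2HSV);k=cv2.inRange(hsv,(100,120,60),(125,255,255))
ys,xs=np.nonzero(k);
for r in (42,46,50): q=xs[ys==r];print(r,q.min(),q.max())
print("roof",f([(284.5,8),(364.5,8)],.084))
print("plinth",f([(291,44),(355.5,44)],.03))
print("probe tip",f([(319,9)],.161),"collar",f([(320,101),(320,158)],.171))
mo=np.array([.5797,.2403,.141]);print("mouth in tool",(mo-d["p"])@m)
E
python3 -c "
import cv2;i=cv2.imread('pics/w13.png')[0:110,260:390];cv2.imwrite('pics/w13z.png',cv2.resize(i,None,fx=5,fy=5))"
```

```text
4 [347, 348, 472, 702, 721, 722, 720, 721, 676, 668, 665, 631] [664, 664, 665, 662, 663, 661, 661, 605, 346, 247, 242, 239, 246, 250]
8 [346, 349, 471, 675, 716, 723, 723, 697, 668, 665, 664, 632] [664, 665, 664, 665, 663, 661, 665, 548, 319, 246, 243, 245, 246, 239]
42 290 356
46 291 355
50 292 353
roof [[-0.0213, -0.1566], [0.0268, -0.1566]]
plinth [[-0.0219, -0.1502], [0.027, -0.1502]]
probe tip [[-0.0004, -0.1314]] collar [[0.0, -0.0956], [0.0, -0.0731]]
mouth in tool [ 0.0003 -0.1544 -0.0001]
```

View pics/w13z.png

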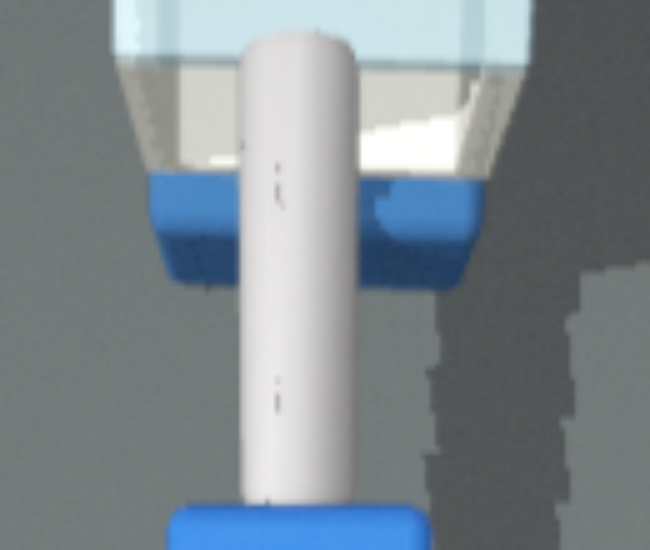

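Call:
apply_moves(plan=[[0.2,0,2,0.4,255],[0,0,3,0,255],[0,0,3,0,255],[0,0,1.7,0,255],[0,0,0.8,0,255],[0,0,0,0,255],[0,0,0,0,255]])

```text
clock: 20.3
position: [0.4276, 0.2649, 0.0366]
tcp_rot: [-0.641, 0.768, -0.0, 0.0]
wrist_force: [0.8, 1.0, -1.1]
width: 0.0217
```

```bash
python3 - <<'E'
from h import *
s,m=tool();print(s["clock"],s["position"],s["wrist_force"],np.degrees(np.arctan2(m[1,0],m[0,0])))
cv2.imwrite("pics/w14.png",cv2.resize(get_image("wrist")[0:200,220:420,::-1],None,fx=3,fy=3))
cv2.imwrite("pics/s14.png",cv2.resize(get_image("side")[290:450,160:420,::-1],None,fx=3,fy=3))
E
```

```text
20.3 [0.4276 0.2649 0.0366] [ 0.84    0.9941 -1.1494] -100.30219796359714
```

View pics/w14.png

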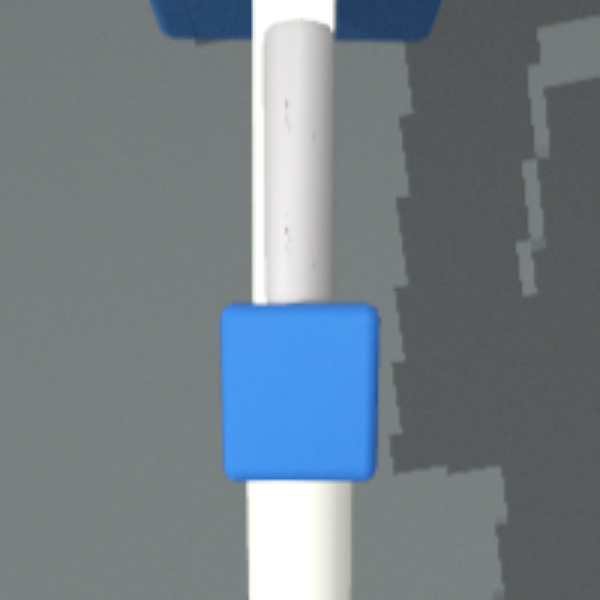

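View pics/s14.png

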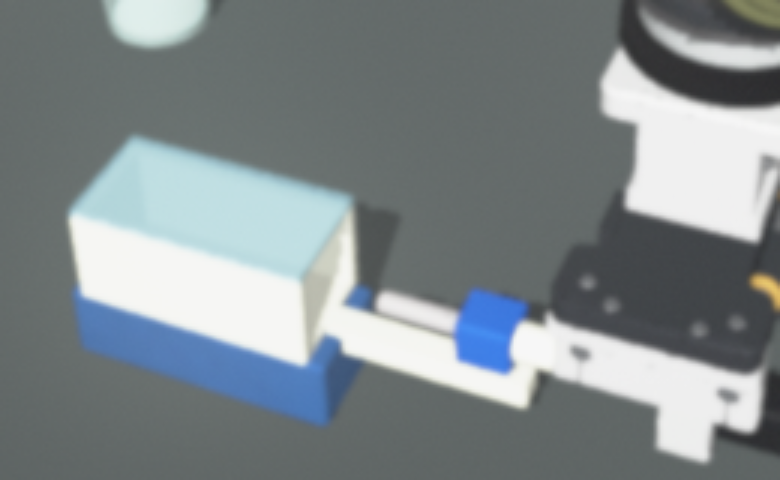

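Tip is just before the mouth, above the tongue, and aligned within ~1 mm. Sliding in.

Call:
apply_moves(plan=[[-0.1,-0.6,0,0,255],[0,-1,0,0,255],[0,-1.2,0,0,255],[0,-1.2,0,0,255],[0,-1.2,0,0,255],[0,-1.2,0,0,255],[0,-1.2,0,0,255],[0,-1.2,0,0,255],[0,-1.0,0,0,255],[0,-0.6,0,0,255],[0,0,0,0,255],[0,0,0,0,255]])

```text
clock: 21.4
position: [0.5298, 0.2469, 0.0358]
tcp_rot: [-0.64, 0.768, 0.0, -0.0]
wrist_force: [-0.1, -0.0, -0.6]
width: 0.0222
```

```bash
python3 - <<'E'
from h import *
s,m=tool();print(s["clock"],s["position"],s["wrist_force"],np.degrees(np.arctan2(m[1,0],m[0,0])))
cv2.imwrite("pics/w15.png",cv2.resize(get_image("wrist")[0:300,170:470,::-1],None,fx=2,fy=2))
cv2.imwrite("pics/s15.png",cv2.resize(get_image("side")[290:450,160:420,::-1],None,fx=3,fy=3))
E
```

```text
21.4 [0.5298 0.2469 0.0358] [-0.115  -0.0009 -0.5565] -100.37495794345962
```

View pics/w15.png

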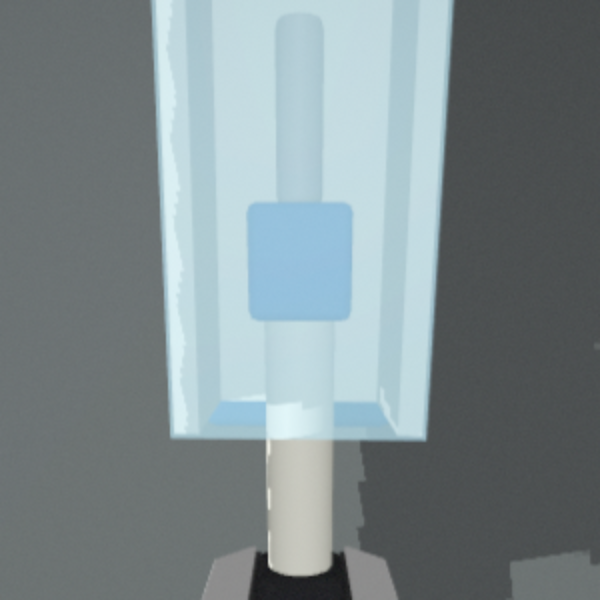

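View pics/s15.png

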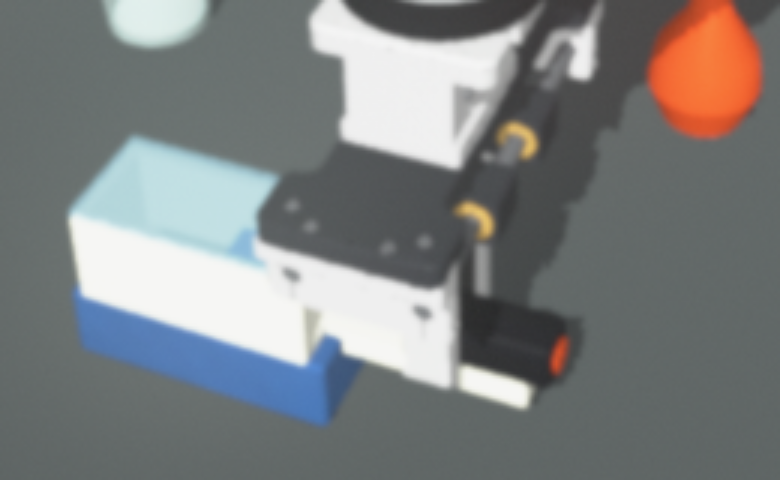

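Inside, centred, with about 18 mm to go. Lowering nearly to the floor and advancing slowly until the back wall is felt.

Call:
apply_moves(plan=[[0,0,0.25,0,255],[0,-0.4,0,0,255],[0,-0.4,0,0,255],[0,-0.4,0,0,255],[0,-0.2,0,0,255],[0,0,0,0,255],[0,0,0,0,255]])

```text
clock: 22.08
position: [0.5436, 0.2444, 0.0333]
tcp_rot: [-0.64, 0.768, 0.0, -0.0]
wrist_force: [0.4, 0.3, -0.9]
width: 0.0218
```

Call:
apply_moves(plan=[[0,-0.15,0,0,255],[0,-0.15,0,0,255],[0,0,0,0,255]])

```text
clock: 22.33
position: [0.5467, 0.2439, 0.0335]
tcp_rot: [-0.64, 0.768, -0.0, 0.0]
wrist_force: [-0.2, -0.7, -0.9]
width: 0.0215
```

Call:
apply_moves(plan=[[0,-0.15,0,0,255],[0,-0.1,0,0,255],[0,0,0,0,255]])

```text
clock: 22.58
position: [0.5483, 0.2436, 0.0332]
tcp_rot: [-0.64, 0.768, 0.001, -0.001]
wrist_force: [-4.7, 1.2, 0.8]
width: 0.0219
```

Contact with the back wall (−4.7 N) after about 122 mm, as predicted. One more light push, then lower and release.

Call:
apply_moves(plan=[[0,-0.1,0.05,0,255],[0,0,0,0,255],[0,0,0,0,255]])

```text
clock: 22.83
position: [0.5485, 0.2436, 0.0325]
tcp_rot: [-0.641, 0.768, 0.001, -0.001]
wrist_force: [-10.7, 2.6, 2.4]
width: 0.0219
```

Call:
apply_moves(plan=[[0,0,0.05,0,110],[0,0,0,0,110],[0,0,0,0,110],[0,0,0,0,110],[0,0,0,0,110],[0,0,0,0,110],[0,0,0,0,110],[0,0,0,0,110]])

```text
clock: 23.5
position: [0.5499, 0.2433, 0.0324]
tcp_rot: [-0.64, 0.768, -0.0, -0.0]
wrist_force: [-0.5, -0.0, -0.4]
width: 0.0535
```

Call:
apply_moves(plan=[[0,0,-1.5,0,110],[0,0,-3,0,110],[0,0,-3,0,110],[0,0,-3,0,110],[0,0,-3,0,110],[0,3,0,0,110],[0,3,0,0,110],[0,2,0,0,110],[0,0,0,0,110],[0,0,0,0,110]])

```text
clock: 24.33
position: [0.471, 0.258, 0.168]
tcp_rot: [-0.641, 0.768, -0.0, 0.0]
wrist_force: [-0.2, 0.5, 0.5]
width: 0.0535
```

```bash
python3 - <<'E'
from h import *
s,m=tool();print(s["clock"],s["position"],s["wrist_force"],s["width"])
im=get_image("wrist");np.savez("w16.npz",im=im,p=s["position"],q=s["tcp_rot"]);cv2.imwrite("pics/w16.png",im[:,:,::-1])
g=get_image("side");cv2.imwrite("pics/s16f.png",g[:,:,::-1])
cv2.imwrite("pics/s16.png",cv2.resize(g[320:440,170:370,::-1],None,fx=4,fy=4,interpolation=cv2.INTER_CUBIC))
cv2.imwrite("pics/sc16.png",get_image("scene")[:,:,::-1])
E
```

```text
24.3333 [0.471 0.258 0.168] [-0.2192  0.5152  0.4933] 0.053480308419110945
```

View pics/w16.png

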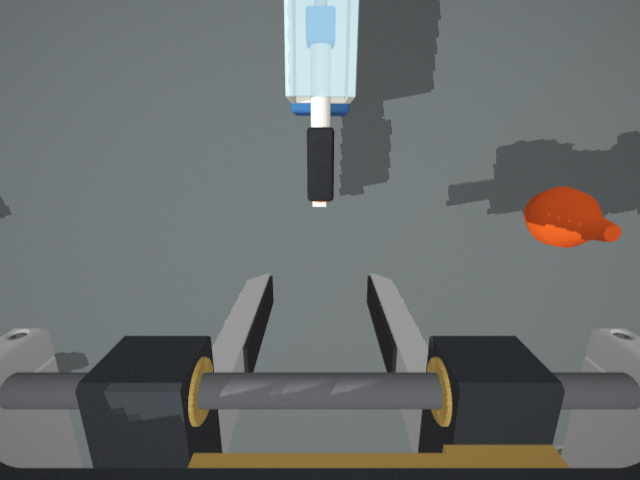

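View pics/s16.png

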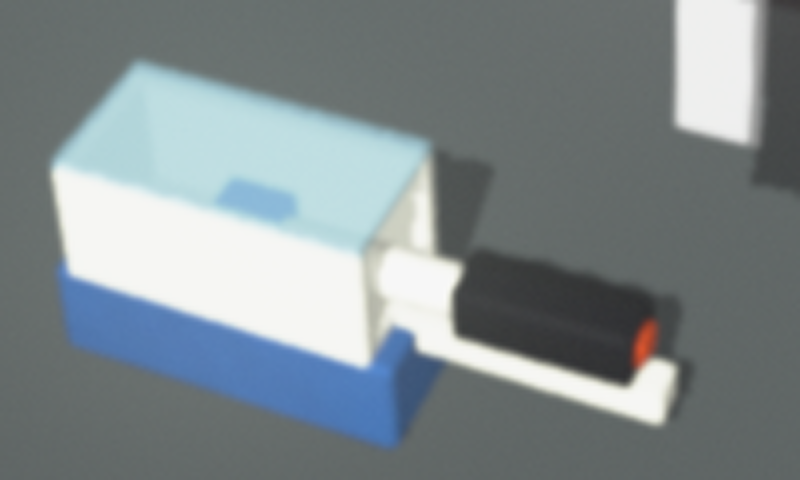

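View pics/sc16.png

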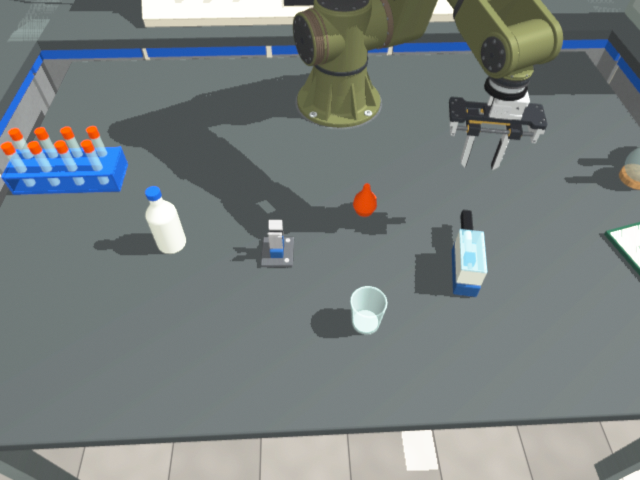

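The handle alone lies on the tongue, with its orange end (319,200) just short of the tongue's end (319,207). I'll measure that gap and check the bystanders.

```bash
python3 - <<'E'
from h import *
d=np.load("w16.npz");im=d["im"];c=cam("wrist",dict(position=d["p"],tcp_rot=d["q"]));m=R.from_quat(d["q"]).as_matrix()
for r in range(194,212): print(r,im[r,319].tolist(),end=" ")
a=onz(c,[(319,199.5)],.062);b=onz(c,[(319,207)],.040);print("\n",((a-b)@m)*1000)
A=cv2.imread("pics/scene0.png");B=cv2.imread("pics/sc16.png")
for n,(x,y,w,h) in dict(beaker=(335,275,60,70),bulb=(350,178,32,40),bottle=(140,180,55,80)).items():
    s,_=cv2.phaseCorrelate(cv2.cvtColor(A[y:y+h,x:x+w],6).astype(float),cv2.cvtColor(B[y:y+h,x:x+w],6).astype(float));print(n,s)
print(env.state()["clock"],env.state()["qvel"])
E
```

```text
194 [51, 53, 55] 195 [54, 54, 58] 196 [54, 54, 57] 197 [51, 53, 58] 198 [52, 52, 57] 199 [51, 53, 55] 200 [71, 52, 48] 201 [210, 115, 75] 202 [255, 222, 205] 203 [255, 255, 253] 204 [255, 255, 255] 205 [255, 255, 254] 206 [234, 235, 227] 207 [138, 143, 142] 208 [119, 125, 127] 209 [118, 126, 126] 210 [118, 124, 126] 211 [119, 125, 126] 
 [[  0.0554 -10.5687 -21.9921]]
beaker (-0.015366200207985514, 0.001804272121177064)
bulb (0.6378211283518258, -0.06287802313683599)
bottle (0.03329697763193806, -0.010902657574028751)
24.4833 [-0.0027  0.0041  0.002  -0.0016  0.0005  0.0015]
```

```bash
python3 - <<'E'
import cv2,numpy as np
for a,b in(("scene0","sc16"),("side0","s16f")):
    o=[]
    for f in(a,b):
        h=cv2.cvtColor(cv2.imread(f"pics/{f}.png"),cv2.COLOR_BGR2HSV);k=cv2.inRange(h,(0,180,60),(14,255,255))
        k[:, :330]=0;k[:170]=0
        n,l,s,c=cv2.connectedComponentsWithStats(k);i=1+s[1:,4].argmax();o.append((s[i].tolist(),c[i].round(2).tolist()))
    print(o)
from station import env
env.sign_off()
E
```

```text
[([353, 183, 24, 33, 518], [364.87, 201.31]), ([353, 184, 23, 32, 510], [364.73, 201.48])]
[([377, 279, 36, 56, 1322], [395.0, 310.47]), ([379, 280, 34, 55, 1242], [395.66, 310.92])]
the job is handed in; nothing more can be done
```

The job is done and handed in at about 24.5 s of the 61 s allowed. I drew the probe out by its blue collar and pressed it into the clip by its white shaft. I then let go, took it by the black handle and slid it tip first into the guard.

- **Clip:** it bottomed in the seat with about 5.6 N of upward reaction. After release, the pictures showed it held level on its own.
- **Guard:** I felt the back wall as the probe went in, up to about 11 N, after about 122 mm of travel as predicted. In the pictures the handle end and about 20 mm of white shaft stick out of the mouth, as the probe's 180 mm length and the 100 mm depth require.
- **Disagreement:** the handle end measured about 9–10 mm short of the tongue's end, where a fully home probe should be 8 mm short. That is within the roughly 2 mm calibration error.
- **Bystanders:** the beaker and wash bottle had not moved (under 0.04 px). One comparison showed the bulb shifted by about 0.6 px. A colour-mask check put it at 0.2 px in the scene camera and 0.8 px in the side camera. I read that as changed shadow, because the arm's lowest parts always passed well above the bulb.
- **Handling:** the fingers only ever closed on the collar and the handle, never on the metal tip. At hand-in the robot was clear of everything.

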